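Lock the end rail of a bowl drying shelf with its cam connector

ROBOT

A 7-joint arm with a two-finger parallel gripper is mounted at the origin on the work surface. World frame = base frame: x ahead of the robot, y to its left, z up, the work surface at z = 0. Lengths are in m, angles in rad, forces in N, time in s.
With the tool pointing down it reaches from about 0.4 to 0.85 m from the base axis. Payload 10.4 kg.
Tool frame: the origin (TCP) lies on the mounting face of the last link; the fingertips stand r.tips_ahead ahead of it and the grasp point (between the pads) lies 164 mm ahead of it (r.tips_ahead is the distance from the TCP to the fingertips, in m); z points along the fingers, y is the line along which they close (so a half turn about z gives the same grasp; the last joint's range is limited). The gripper opens to 87 mm and grips with 3 to 60 N. Pads are 19 mm wide; open, the fingers measure 117 mm over their backs; the gripper's body (75 mm by 190 mm) begins 51 mm behind the grasp point.
Start: joints at [1.093, 0.332, -0.065, 1.46, 0.022, 1.35, -0.088], TCP at [0.275, -0.561, 0.405] pointing down, gripper open.
Joint ranges: [-2.6, 2.6], [-0.5, 2.12], [-1.47, 1.34], [0.16, 2.42], [-1.27, 4.41], [0.06, 2.06], [-2.6, 2.6]. Speed limits (rad/s): [2.22, 2.22, 2.79, 2.79, 3.14, 3.14, 3.14].

INTERFACE

Orientations are given as a unit quaternion [x, y, z, w].
In Python, from bench import telemetry, imaging, job, r gives the robot as it stands.
- The arm moves only by the tool move_arm, never from a script. Its argument "steps" is a list of rows, each an object of numbers: "dx", "dy", "dz": the shift along the tool's x, y, z in cm; "spin": the turn about the tool's z in rad. In form: [{"dx": .., "dy": .., "dz": .., "spin": ..}, ...]. A call has 1 to 12 rows; each row shifts and turns the commanded pose from where the row before left it, along the tool's axes as they then stand; what a row does not reach is not made up. A row lasts 1/10 s, in which the tool goes at most 50 mm and 8.59 degrees, less where a joint would pass 70% of its speed; a pose out of reach is approached as far as the arm can. A call with a gripper value outside its range is refused whole. "claw" is the finger opening in cm, from 0 to 8.7, set as the call begins (left out, the last holds). The fingers move at their own pace and stop on an object; "squeeze" is the grip in N (left out, the last holds). Time passes only in rows, so rows that do not move let the fingers close. It gives the time, the measured TCP pose, the force, the opening and the grip force at its end, in the units of the state.
- telemetry.read_state(): the state, without advancing time (a new reading comes with each control period).
- imaging.camera(name): name is "side" or "top" or "wrist"; returns a dict with "img" (420x560x3 uint8, red, green, blue), "camera_matrix" (3x3 intrinsics, pixels), "R" (3x3) and "t" (3): a world point X has camera coordinates R X + t. Camera axes: x right, y down, z forward; pixel columns grow to the right and rows downward; lengths in m; the calibration is good to about 2 mm. A picture is of the moment at which its call begins. There is no depth.
- job.close_job(): hands the job in; it is judged then, once.
The state is a dict: "time": time; "joint_positions": joint angles; "joint_vel": joint speeds; "joint_torque": joint torques, N m; "ee_pos": TCP position; "eef_rot": TCP orientation; "ft_force": force on the tool from outside, world axes, zero at the start; "torque": the same for the moment, N m; "width": finger opening in m; "grip_force": force on a finger pad.
Only numpy, scipy, OpenCV 4.12 (cv2) and the standard library are available. Lean on these libraries where they do the work, as an engineer would, in place of code of your own. Each camera call takes 0.05 s, during which the arm holds its last target. There are 200 camera calls.

TASK

Take the orange screwdriver from its wooden block, feel its blade gently down into the slot of the round cam disc in the plywood shelf board, and turn the disc clockwise until it has drawn the bolt in and the end rail is tight against the board. Then hang the screwdriver back upright in its block. Press and turn gently so the disc is not dented, and leave the bowls and other things where they are.

Things in the scene. Friction and masses are not known exactly. Their poses are not given: they have to be found in the camera images.
- driver: Flat-blade screwdriver, loose, 136 mm long, 0.13 to 0.21 kg, upright. Origin at the centre of the blade's lower edge, z up the shank. Blade 3 mm thick (y), 20 mm wide (x), 12 mm long; shank 10 mm thick; collar 38 mm across from 68 to 74 mm up; orange flat-sided handle 36 (x) by 26 mm (y) from 74 to 136 mm up: grip it across the 26 mm. The y and x axes are those of blade and handle alike.
- tip (a point): The driver's origin: centre of the blade's lower edge.
- grip (a point): Point on the driver's axis 108 mm above the blade's lower edge, mid-height of the handle, where to grip.
- holder: Dark wooden block, fixed, 80 x 80 mm, 72 mm high, with a 25 mm square hole straight down its middle. Origin at the centre of its underside. The driver hangs in it with the collar on the block's top, so that the blade's edge is 4 mm above the table and on the block's axis.
- board: Plywood shelf board clamped to the table, 160 (x) x 200 (y) x 32 mm thick. Origin at the centre of its underside; its x axis points to the edge where the end rail is. Clamps at the opposite edge stand up to 24 mm above the board. The cam disc in it is dented if the driver and the board (disc included) press on each other with more than 35 N.
- pocket (a point): Point on the board's centre line, 42 mm along its x and 31 mm up, at the height of the disc's face. The bright cam disc, 40 mm across, floats with the rail in a pocket 58 mm long in y (from -19 to +39 mm from here): its centre lies somewhere 3 to 17 mm from this point towards the board's +y (0 in x) and stays there unless pushed with over 12 N. Its slot must be found by feel or sight.
- cam (a joint): Turn of the cam disc, rad: 0 open, grows clockwise seen from above, hard stop at 1.5. Its slot, 4.5 mm wide, 8 mm deep, right across the disc, points at the board's yaw minus this value. From about 0.3 its jaw pulls the bolt head in; drawn home at about 1.1. It takes about 0.1 N m and stays where left. The blade has 0.08 rad free turn either way in the slot. A red mark lies by the slot's rail end.
- rail (a joint): Gap between the board's edge and the brown end rail (30 x 200 x 32 mm), m: 0 shut tight, at the start 0.0045 to 0.006. The rail slides along the board's x and its bolt reaches into the cam; it is sprung apart with up to about 4 N.
- bowl: Bystander: orange bowl, 124 mm across, 55 mm high. Origin under its centre.
- cup: Bystander: white cup, 72 mm across, 50 mm high. Origin under its centre.
- jar: Bystander: amber jar, 60 mm across, 90 mm high. Origin under its centre.
- sander: Bystander: cork sanding block, 70 x 40 x 28 mm, lying on the board. Origin under its centre.
- spoon: Bystander: wooden spoon lying on the table.
- dish: Bystander: yellow dish, 100 mm across, 35 mm high. Origin under its centre.
- tin: Bystander: red tin, 80 mm across, 100 mm high. Origin under its centre.
There are look-alikes about, which are no part of the job. What is shaped like the holder but turquoise is not meant. What is shaped like the driver but purple is not meant.

How it is judged:
By the outcome, as a careful person would: the job done as asked, in the order asked, and still so for the second after the job is handed in, with the robot touching nothing.
It also fails if it takes over 67 s, if anything falls off the work surface, if the arm or the gripper's body presses on something with over 40 N, if the wrist force passes 120 N, or if a joint passes its speed limit or range.

## Working session

There is one attempt and no reset: what is moved stays moved. The work goes in short steps, Python scripts to look and compute and a tool call to move; the robot and the scene stay as the last step left them, time stands still between calls to the robot, and variables do not carry over. Pictures are saved under pics/ and viewed, at most 13 in all, crops included, and the job is handed in when it is done.

Besides the shell and the picture viewer there is one more tool, called after "Call:" as name(argument=value, ...), one argument or row to a line, values as JSON. move_arm: Moves the arm, as the interface text tells. Its arguments: {"type":"object","properties":{"steps":{"type":"array","items":{"type":"object","properties":{"dx":{"type":"number"},"dy":{"type":"number"},"dz":{"type":"number"},"spin":{"type":"number"}}}},"claw":{"type":"number"},"squeeze":{"type":"number"}},"required":["steps"]}

```bash
mkdir -p pics; python3 - <<'E'
from bench import telemetry, imaging, r
import cv2, numpy as np
s=telemetry.read_state(); print(s); print(r.tips_ahead)
for n in("top","side"):
    c=imaging.camera(n); np.savez(f"{n}0.npz",**c); cv2.imwrite(f"pics/{n}0.png",cv2.resize(c["img"][:,:,::-1],(784,588),interpolation=cv2.INTER_CUBIC))
    print(n,c["camera_matrix"],c["R"],c["t"])
E
```

```text
{'time': 0.0, 'joint_positions': array([ 1.09340149,  0.33287263, -0.06469853,  1.46095727,  0.02158049,
        1.34988996, -0.08850729]), 'joint_vel': array([ 0.00102097,  0.00141824,  0.0002279 ,  0.00024726, -0.00040237,
       -0.00103267, -0.00038575]), 'joint_torque': array([ 7.07975323e-04, -6.23256326e+01,  2.47169228e-02, -3.89891982e+01,
       -6.15332765e-02,  3.98683408e-02,  1.31466140e-04]), 'ee_pos': array([ 0.2744983 , -0.56134724,  0.40394565]), 'eef_rot': array([ 9.74255234e-01,  2.25446725e-01, -1.84916890e-04, -6.92032197e-04]), 'ft_force': array([ 0.07000095, -0.02784462,  1.06522024]), 'torque': array([0.00215781, 0.00927652, 0.02394265]), 'grip_force': 0.0, 'width': 0.08716021444519446}
0.1822
top [[392.92899294   0.         279.81809801]
 [  0.         392.92899294 209.37492092]
 [  0.           0.           1.        ]] [[-1.56619499e-02 -9.99876359e-01 -1.40374991e-03]
 [-9.94858151e-01  1.57238079e-02 -1.00050099e-01]
 [ 1.00059801e-01 -1.70447585e-04 -9.94981411e-01]] [1.03993000e-03 5.57982627e-01 1.13142707e+00]
side [[513.99662834   0.         280.03016505]
 [  0.         513.99662834 208.52687543]
 [  0.           0.           1.        ]] [[-7.36786798e-01 -6.76125115e-01  2.05522962e-04]
 [-4.02624015e-01  4.38503045e-01 -8.03497967e-01]
 [ 5.43175033e-01 -5.92089443e-01 -5.95307463e-01]] [0.39036989 0.29690033 1.3015011 ]
```

View pics/top0.png

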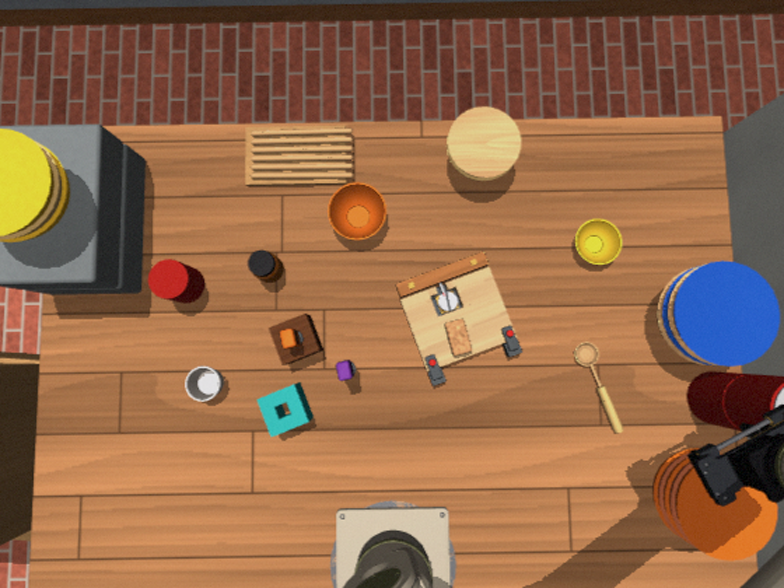

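View pics/side0.png

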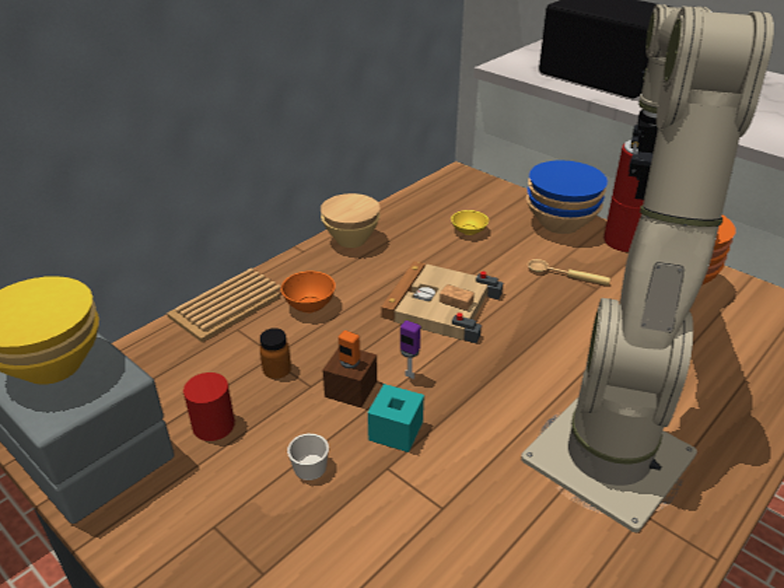

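Top view (784 px): the orange driver in its dark block is at (289,338), the turquoise block at (285,408), the purple driver at (345,370), the board centre near (458,318) with the disc at (447,299), and the rail along the upper edge. The side view agrees.

```bash
cat > h.py <<'E'
import numpy as np, cv2
from bench import telemetry, imaging
from scipy.spatial.transform import Rotation as Ro
def cast(c,px,z):
    px=np.atleast_2d(np.asarray(px,float)); d=np.c_[px,np.ones(len(px))]@np.linalg.inv(c["camera_matrix"]).T@c["R"]
    o=-c["R"].T@c["t"]; return o+d*((z-o[2])/d[:,2])[:,None]
def proj(c,X):
    p=(np.atleast_2d(X)@c["R"].T+c["t"])@c["camera_matrix"].T; return p[:,:2]/p[:,2:]
def orange(c):
    h=cv2.cvtColor(c["img"],cv2.COLOR_RGB2HSV); return cv2.inRange(h,(8,200,120),(16,255,255))
def blobs(m,amin=15):
    cs,_=cv2.findContours(m,cv2.RETR_EXTERNAL,cv2.CHAIN_APPROX_NONE)
    return sorted([k[:,0,:] for k in cs if cv2.contourArea(k)>amin],key=lambda k:-cv2.contourArea(k))
def yaw():
    s=telemetry.read_state(); R=Ro.from_quat(s["eef_rot"]).as_matrix(); return s,R
E
python3 - <<'E'
from h import *
c=dict(np.load("top0.npz")); 
for k in blobs(orange(c)):
    r=cv2.minAreaRect(k); print(np.round(r[0],1),np.round(r[1],1),round(r[2],1),cast(c,r[0],.14).round(3))
print("block",cast(c,np.array([[297,316],[325,350],[279,366],[270,327]])/1.4,.072).round(3))
print("disc",cast(c,np.array([[447,299]])/1.4,.031).round(3))
print("rail ends",cast(c,np.array([[397,287],[486,254],[402,297],[489,264]])/1.4,.032).round(3))
s,R=yaw(); print(R.round(3))
w=imaging.camera("wrist"); Rc=R.T@w["R"].T; print("cam in tool",(R.T@(-w["R"].T@w["t"]-s["ee_pos"])).round(4)); print(Rc.round(3),w["camera_matrix"][0])
E
```

```text
[516.2 370.5] [72.7 54.9] 17.6 [[ 0.123 -0.606  0.14 ]]
[255.  151.3] [37.7 40.1] 85.9 [[0.706 0.057 0.14 ]]
[478.  344.4] [20.4 59.8] 20.6 [[ 0.189 -0.512  0.14 ]]
[481.9 355. ] [14.4 55.1] 4.3 [[ 0.163 -0.52   0.14 ]]
[205.2 241.2] [13.1  9.8] 77.5 [[0.465 0.191 0.14 ]]
block [[0.51  0.184 0.072]
 [0.441 0.128 0.072]
 [0.411 0.22  0.072]
 [0.489 0.239 0.072]]
disc [[ 0.543 -0.124  0.031]]
rail ends [[ 0.57  -0.019  0.032]
 [ 0.638 -0.208  0.032]
 [ 0.549 -0.029  0.032]
 [ 0.616 -0.214  0.032]]
[[ 0.898  0.439 -0.001]
 [ 0.439 -0.898  0.001]
 [-0.    -0.001 -1.   ]]
cam in tool [0.071  0.0005 0.0213]
[[ 0.001 -0.965 -0.263]
 [ 1.     0.001 -0.   ]
 [ 0.    -0.263  0.965]] [332.72527236   0.         280.44721897]
```

Call:
move_arm(
  steps=[
    {"dx":3.9,"dy":-2.5},
    {"dx":3.9,"dy":-2.5},
    {"dx":3.9,"dy":-2.5},
    {"dx":3.9,"dy":-2.5},
    {"dx":3.9,"dy":-2.5},
    {"dx":3.9,"dy":-2.5},
    {"dx":3.9,"dy":-2.5},
    {"dx":3.9,"dy":-2.5},
    {"dx":3.9,"dy":-2.5},
    {"dx":3.9,"dy":-2.5},
    {"dx":3.9,"dy":-2.5},
    {"dx":0},
  ],
)

```text
$.steps[0]: bad value
```

```bash
python3 - <<'E'
from h import *
s,R=yaw(); print(s["ee_pos"],R[:,0].round(3),s["ft_force"])
c=imaging.camera("wrist"); np.savez("w1.npz",**c); cv2.imwrite("pics/w1.png",c["img"][:,:,::-1])
E
```

```text
[ 0.27450389 -0.56139589  0.40412752] [ 0.898  0.439 -0.   ] [ 0.27575469  0.73044594 -0.46970662]
```

View pics/w1.png

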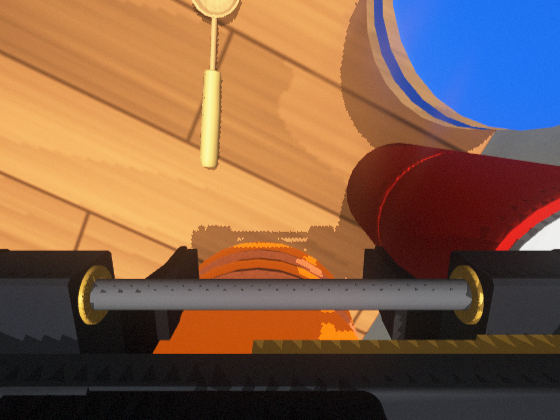

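The move was refused because every field is needed. The wrist picture shows the spoon at (215,100) and the gripper filling the rows below about 250, so targets should sit about 8 cm ahead along tool x.

Call:
move_arm(
  steps=[
    {"dx":3.5,"dy":-2.8,"dz":0,"spin":0},
    {"dx":3.5,"dy":-2.8,"dz":0,"spin":0},
    {"dx":3.5,"dy":-2.8,"dz":0,"spin":0},
    {"dx":3.5,"dy":-2.8,"dz":0,"spin":0},
    {"dx":3.5,"dy":-2.8,"dz":0,"spin":0},
    {"dx":3.5,"dy":-2.8,"dz":0,"spin":0},
    {"dx":3.5,"dy":-2.8,"dz":0,"spin":0},
    {"dx":3.5,"dy":-2.8,"dz":0,"spin":0},
    {"dx":3.5,"dy":-2.8,"dz":0,"spin":0},
    {"dx":3.5,"dy":-2.8,"dz":0,"spin":0},
    {"dx":0,"dy":0,"dz":0,"spin":0},
    {"dx":0,"dy":0,"dz":0,"spin":0},
  ],
)

```text
time: 1.4
ee_pos: [0.4662, -0.1555, 0.4047]
eef_rot: [0.974, 0.227, -0.0, 0.0]
ft_force: [0.5, -0.4, -0.3]
width: 0.0873
grip_force: 0.0
```

```bash
python3 - <<'E'
from h import *
s,R=yaw(); print(s["ee_pos"],R[:,0].round(3),s["ft_force"])
c=imaging.camera("wrist"); np.savez("w2.npz",**c); cv2.imwrite("pics/w2.png",c["img"][:,:,::-1])
E
```

```text
[ 0.46617788 -0.15545567  0.40467855] [ 0.897  0.441 -0.   ] [ 0.47892354 -0.40192878 -0.27852605]
```

View pics/w2.png

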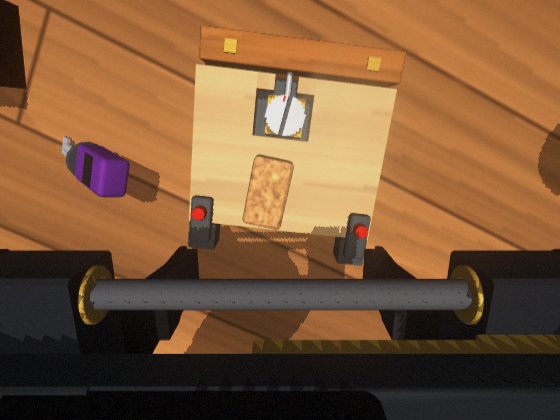

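The wrist view shows the disc at (286,116), with its slot running from about (290,90) to (281,137). The board's front corners are at (195,65) and (397,86), the sander is at (268,192) and the clamps are at (202,220) and (355,238).

```bash
python3 - <<'E'
from h import *
c=dict(np.load("w2.npz")); im=c["img"]; h=cv2.cvtColor(im,cv2.COLOR_RGB2HSV)
roi=np.zeros(im.shape[:2],np.uint8); roi[88:142,250:316]=255
wm=cv2.inRange(h,(0,0,150),(180,50,255))&roi
k=max(blobs(cv2.morphologyEx(wm,cv2.MORPH_CLOSE,np.ones((7,7)))),key=len)
(x,y),rad=cv2.minEnclosingCircle(k); e=cv2.fitEllipse(k); print("disc px",x,y,rad,e)
print("disc",cast(c,(x,y),.031).round(4),cast(c,e[0],.031).round(4))
# board edges: wood mask (bright yellowish)
bm=cv2.inRange(h,(14,60,170),(28,190,255)); b=blobs(cv2.morphologyEx(bm,cv2.MORPH_CLOSE,np.ones((5,5))))
print([(cv2.boundingRect(q),cv2.contourArea(q)) for q in b[:3]])
q=b[0]
def line(sel): 
    P=cast(c,q[sel],.032)[:,:2]; vx,vy,px,py=cv2.fitLine(P.astype(np.float32),cv2.DIST_HUBER,0,1e-4,1e-4).ravel(); return np.array([vx,vy]),np.array([px,py])
# rail-side edge: topmost contour points per column ; left edge: leftmost per row
X,Y=q.T
top=np.array([i for i in range(len(q)) if (205<X[i]<260 or 315<X[i]<390) and Y[i]==Y[X==X[i]].min()])
lef=np.array([i for i in range(len(q)) if 75<Y[i]<185 and X[i]==X[Y==Y[i]].min()])
rig=np.array([i for i in range(len(q)) if 95<Y[i]<200 and X[i]==X[Y==Y[i]].max()])
L=[line(t) for t in(top,lef,rig)]
for d,p in L: print(d.round(4),p.round(4))
def inter(a,b): t=np.linalg.solve(np.c_[a[0],-b[0]],b[1]-a[1]); return a[1]+a[0]*t[0]
A,B=inter(L[0],L[1]),inter(L[0],L[2]); v=B-A; print(A,B,np.linalg.norm(v)); bx=np.array([-v[1],v[0]])/np.linalg.norm(v); print("yaw",np.arctan2(bx[1],bx[0]))
M=(A+B)/2; by=np.array([-bx[1],bx[0]]); 
pk=M+bx*(42-80)/1000; print("pocket",pk); D=cast(c,e[0],.031)[0,:2]-pk; print("disc rel pocket x,y",D@bx,D@by)
# slot
dm=(cv2.inRange(h,(0,0,0),(180,255,110))); disc=np.zeros_like(dm); cv2.circle(disc,(int(round(x)),int(round(y))),18,255,-1)
ys,xs=np.nonzero(dm&disc); P=cast(c,np.c_[xs,ys],.031)[:,:2]; f=cv2.fitLine(P.astype(np.float32),cv2.DIST_HUBER,0,1e-4,1e-4).ravel(); print("slot",len(xs),f,np.arctan2(f[1],f[0]))
E
```

```text
disc px 286.0 111.5 23.83809471130371 ((285.0376281738281, 113.84416198730469), (38.296119689941406, 43.68512725830078), 2.105724573135376)
disc [[ 0.544 -0.124  0.031]] [[ 0.5416 -0.1241  0.031 ]]
[((22, 0, 538, 279), 80886.0), ((325, 0, 235, 131), 12758.0), ((0, 166, 178, 92), 3027.5)]
[ 0.2499 -0.9683] [ 0.6232 -0.0901]
[0.0431 0.9991] [0.4307 0.0386]
[0.3121 0.95  ] [ 0.6197 -0.3512]
[0.45354262 0.5671271 ] [ 0.6593969 -0.2303591] 0.8236263
yaw 0.25261468
pocket [0.5196758  0.15888642]
disc rel pocket x,y -0.04953173144785899 -0.27946712572948446
slot 45 [ 0.9905946   0.1368295   0.5499927  -0.12198428] 0.13726011
```

Call:
move_arm(
  steps=[
    {"dx":0.5,"dy":-4.6,"dz":0,"spin":0},
    {"dx":0.5,"dy":-4.6,"dz":0,"spin":0},
    {"dx":0.5,"dy":-4.6,"dz":0,"spin":0},
    {"dx":0.5,"dy":-4.6,"dz":0,"spin":0},
    {"dx":0.5,"dy":-4.6,"dz":0,"spin":0},
    {"dx":0.5,"dy":-4.6,"dz":0,"spin":0},
    {"dx":0.5,"dy":-4.6,"dz":0,"spin":0},
    {"dx":0,"dy":0,"dz":0,"spin":0},
    {"dx":0,"dy":0,"dz":0,"spin":0},
  ],
)

```text
time: 2.35
ee_pos: [0.3561, 0.1479, 0.4049]
eef_rot: [0.974, 0.225, 0.0, 0.0]
ft_force: [0.5, -0.9, -0.1]
width: 0.087
grip_force: 0.0
```

```bash
python3 - <<'E'
from h import *
s,R=yaw(); print(s["ee_pos"],R[:,0].round(3),s["ft_force"])
c=imaging.camera("wrist"); np.savez("w3.npz",**c); cv2.imwrite("pics/w3.png",c["img"][:,:,::-1])
E
```

```text
[0.35605141 0.14791402 0.40491502] [0.898 0.439 0.   ] [ 0.53177164 -0.92422211 -0.11440958]
```

View pics/w3.png

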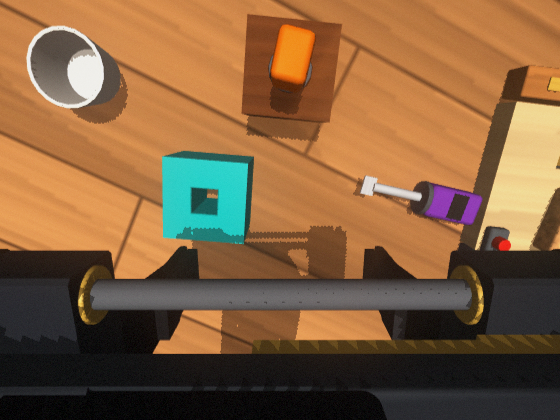

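The wrist view shows the orange handle at (293,55) on its dark block, whose corners are at (248,14), (341,24), (330,122) and (243,113). The turquoise block and the upright purple driver are nearby.

```bash
python3 - <<'E'
from h import *
c=dict(np.load("w3.npz")); h=cv2.cvtColor(c["img"],cv2.COLOR_RGB2HSV)
m=cv2.inRange(h,(5,180,110),(20,255,255)); roi=np.zeros_like(m); roi[10:100,262:322]=255; m&=roi
hh=h[m>0]; print(np.percentile(hh,[5,25,50,75,95],axis=0))
for t in(200,235,248):
    for k in blobs(m&cv2.inRange(h[:,:,2],t,255))[:2]:
        P=cast(c,k,.14)[:,:2]*1000; r=cv2.minAreaRect(P.astype(np.float32)); print(t,r,cv2.boundingRect(k))
print(h[20:90:4,285],"\n",h[50,270:320:3])
B=cast(c,np.array([[248,14],[341,24],[330,122],[243,113]]),.072)[:,:2]; print("block",B.round(4),B.mean(0),np.linalg.norm(np.diff(B,axis=0),axis=1))
# board, paler
c=dict(np.load("w2.npz")); h=cv2.cvtColor(c["img"],cv2.COLOR_RGB2HSV)
print("board/table/rail hsv",h[100,220],h[200,340],h[120,440],h[150,240],h[55,300],h[200,120])
E
```

```text
[[ 10.  183.  122. ]
 [ 11.  188.  129. ]
 [ 12.  210.  142.5]
 [ 16.  228.  240. ]
 [ 16.  241.  241. ]]
200 ((465.0759582519531, 191.5181427001953), (32.58367919921875, 23.253158569335938), 12.645727157592773) (272, 25, 43, 57)
235 ((465.6510009765625, 191.85414123535156), (30.771703720092773, 20.900388717651367), 12.70971965789795) (273, 25, 40, 55)
[[ 11 191 128]
 [ 11 216 178]
 [ 14 231 241]
 [ 16 226 240]
 [ 16 226 240]
 [ 16 222 241]
 [ 16 224 242]
 [ 16 226 240]
 [ 16 220 241]
 [ 16 227 240]
 [ 16 224 240]
 [ 16 226 240]
 [ 16 224 241]
 [ 16 224 240]
 [ 13 240 233]
 [ 11 230 161]
 [ 12 252  87]
 [ 11 231  86]] 
 [[ 12 191 132]
 [ 11 193 132]
 [ 12 244 229]
 [ 14 230 242]
 [ 16 225 241]
 [ 16 218 241]
 [ 16 225 241]
 [ 16 225 241]
 [ 16 225 240]
 [ 16 228 240]
 [ 16 221 242]
 [ 16 227 241]
 [ 15 227 241]
 [ 13 243 232]
 [ 11 224 141]
 [ 12 189 140]
 [ 11 184 141]]
block [[0.4884 0.2419]
 [0.5159 0.1686]
 [0.442  0.1393]
 [0.4146 0.213 ]] [0.46524541 0.19069368] [0.07824451 0.07947252 0.0786293 ]
board/table/rail hsv [ 19 114 228] [ 18 113 228] [ 13 164 179] [ 20 106 233] [ 13 188 201] [ 13 161 179]
```

```bash
python3 - <<'E'
from h import *
c=dict(np.load("w2.npz")); im=c["img"]; h=cv2.cvtColor(im,cv2.COLOR_RGB2HSV)
bm=cv2.inRange(h,(15,70,200),(26,140,255)); bm[:,:185]=0; bm[:,405:]=0
q=blobs(bm)[0]; print(cv2.boundingRect(q)); X,Y=q.T
def line(sel):
    P=cast(c,q[sel],.032)[:,:2]; f=cv2.fitLine(P.astype(np.float32),cv2.DIST_HUBER,0,1e-5,1e-5).ravel(); return f[:2],f[2:]
top=np.array([i for i in range(len(q)) if (205<X[i]<260 or 315<X[i]<390) and Y[i]==Y[X==X[i]].min()])
lef=np.array([i for i in range(len(q)) if 75<Y[i]<185 and X[i]==X[Y==Y[i]].min()])
rig=np.array([i for i in range(len(q)) if 95<Y[i]<200 and X[i]==X[Y==Y[i]].max()])
L=[line(t) for t in(top,lef,rig)]
for d,p in L: print(np.degrees(np.arctan2(d[1],d[0])),p)
def inter(a,b): t=np.linalg.solve(np.c_[a[0],-b[0]],b[1]-a[1]); return a[1]+a[0]*t[0]
A,B=inter(L[0],L[1]),inter(L[0],L[2]); v=B-A; print(A,B,np.linalg.norm(v)); bx=np.array([-v[1],v[0]])/np.linalg.norm(v); print("yaw deg",np.degrees(np.arctan2(bx[1],bx[0])))
by=np.array([-bx[1],bx[0]]); pk=(A+B)/2-bx*.038; print("pocket",pk)
white=cv2.inRange(h,(0,0,150),(180,45,255)); white[:88]=0; white[145:]=0; white[:,:255]=0; white[:,312:]=0
for n,m in(("w",white),):
    P=np.vstack(blobs(m,5)); H=cv2.convexHull(P)[:,0]
    W=cast(c,H,.031)[:,:2]*1000; (ctr,r)=cv2.minEnclosingCircle(W.astype(np.float32)); print("disc",ctr,r)
    D=np.array(ctr)/1000-pk; print("rel",D@bx,D@by)
cc=proj(c,[[ctr[0]/1000,ctr[1]/1000,.031]])[0]; print(cc)
g=im[:,:,:3].astype(int).mean(2); 
for y in range(92,140,5): print(y,g[y,262:310:2].astype(int))
E
```

```text
(189, 64, 208, 170)
-70.40354 [ 0.5666545  -0.08800285]
19.638592 [ 0.48499608 -0.04681656]
19.641176 [ 0.55663353 -0.23195519]
[ 0.5444398  -0.02560448] [ 0.6109963  -0.21255344] 0.19844314
yaw deg 19.596458
pocket [ 0.54191905 -0.13182391]
disc (543.5502319335938, -123.79574584960938) 23.06753921508789
rel 0.004229292227718581 0.007016073616306073
[285.64964256 111.87084275]
92 [ 68  71  73  73  68  69  83 103 101 105  98  85 190 210 115 100 105  78
 167 169 179 179 179 180]
97 [ 70  73  71 140 130 166 178 205 228 227 228 117 229 123 104 138 173  99
  93  92  93  98 101  99]
102 [104 107 108 180 172 230 229 229 229 230 229 229 183 104 113 227 227 225
 224 196 168 141  98  95]
107 [107 104 123 228 228 230 228 229 229 229 229 227 102 108 227 227 226 226
 222 223 216 163 117 117]
112 [104 112 230 229 229 230 228 229 229 229 230  85 110 162 226 227 226 223
 223 224 225 137 117 118]
117 [106 132 184 229 229 230 229 230 230 229 183 108  96 228 227 227 225 228
 226 225 224 223 115 114]
122 [103 107 190 223 229 229 229 229 229 225 107 115 227 227 228 225 226 225
 226 224 225 118 119  98]
127 [109 112 156 117 230 229 229 229 229 109 112 197 227 226 226 227 226 226
 225 207 142 118 112  98]
132 [106 122 164 123 116 120 210 230 141 110 130 226 227 226 226 225 225 125
 123 171 117 122 102 104]
137 [189 189 172 154 140 126 117 112  94 100  89  88  89  89  89  90  95 103
 119 149 117 120 106 124]
```

Call:
move_arm(
  steps=[
    {"dx":3.7,"dy":0.3,"dz":0,"spin":0.06},
    {"dx":3.7,"dy":0.3,"dz":0,"spin":0.06},
    {"dx":3.7,"dy":0.3,"dz":0,"spin":0.06},
    {"dx":0,"dy":0,"dz":0,"spin":0.053},
    {"dx":0,"dy":0,"dz":0,"spin":0},
    {"dx":0,"dy":0,"dz":0,"spin":0},
  ],
)

```text
time: 3.0
ee_pos: [0.462, 0.1816, 0.4044]
eef_rot: [0.994, 0.11, -0.0, 0.0]
ft_force: [-0.7, 0.5, 0.1]
width: 0.087
grip_force: 0.0
```

Call:
move_arm(
  steps=[
    {"dx":0.53,"dy":-0.88,"dz":1.0,"spin":0},
    {"dx":0,"dy":0,"dz":3.0,"spin":0},
    {"dx":0,"dy":0,"dz":3.0,"spin":0},
    {"dx":0,"dy":0,"dz":2.5,"spin":0},
    {"dx":0,"dy":0,"dz":2.0,"spin":0},
    {"dx":0,"dy":0,"dz":1.3,"spin":0},
    {"dx":0,"dy":0,"dz":0,"spin":0},
    {"dx":0,"dy":0,"dz":0,"spin":0},
  ],
)

```text
time: 3.8
ee_pos: [0.4652, 0.1925, 0.2777]
eef_rot: [0.994, 0.111, 0.001, 0.0]
ft_force: [0.1, 0.5, 0.6]
width: 0.0867
grip_force: 0.0
```

Call:
move_arm(
  steps=[
    {"dx":0,"dy":0,"dz":0,"spin":0},
    {"dx":0,"dy":0,"dz":0,"spin":0},
    {"dx":0,"dy":0,"dz":0,"spin":0},
    {"dx":0,"dy":0,"dz":0,"spin":0},
    {"dx":0,"dy":0,"dz":0,"spin":0},
    {"dx":0,"dy":0,"dz":0,"spin":0},
    {"dx":0,"dy":0,"dz":0,"spin":0},
    {"dx":0,"dy":0,"dz":0,"spin":0},
  ],
  claw=2.0,
  squeeze=30,
)

```text
time: 4.6
ee_pos: [0.465, 0.1926, 0.2767]
eef_rot: [0.994, 0.111, 0.0, 0.0]
ft_force: [0.3, -0.6, -0.3]
width: 0.0308
grip_force: 0.0
```

```bash
python3 - <<'E'
from h import *
c=dict(np.load("w2.npz"))
P=cast(c,np.array([[289.5,97],[288,102],[286.5,107],[285.5,112],[284,117],[282.5,122],[281,127],[280,132],[285,116]]),.031)[:,:2]; f=cv2.fitLine(P[:-1].astype(np.float32),cv2.DIST_L2,0,1e-5,1e-5).ravel(); print(np.degrees(np.arctan2(f[1],f[0])),f,P[-1])
E
```

```text
10.439539 [ 0.98344666  0.18119785  0.54071176 -0.12401696] [ 0.53967267 -0.12498889]
```

Call:
move_arm(
  steps=[
    {"dx":0,"dy":0,"dz":0,"spin":0},
    {"dx":0,"dy":0,"dz":0,"spin":0},
    {"dx":0,"dy":0,"dz":0,"spin":0},
    {"dx":0,"dy":0,"dz":0,"spin":0},
  ],
)

```text
time: 5.0
ee_pos: [0.465, 0.1925, 0.2767]
eef_rot: [0.994, 0.111, -0.0, 0.0]
ft_force: [0.4, 0.3, -0.2]
width: 0.0258
grip_force: 30.0
```

```bash
python3 - <<'E'
from h import *
c=dict(np.load("w2.npz")); g=255-c["img"].astype(float).mean(2); pts=[]
for y in range(100,132):
    x0=int(round(284.5-(y-116)*.27)); xs=np.arange(x0-7,x0+8); w=np.clip(g[y,xs]-60,0,None); w[np.abs(xs-x0)>6]=0; pts.append([(w*xs).sum()/w.sum(),y])
pts=np.array(pts); P=cast(c,pts,.031)[:,:2]; f=cv2.fitLine(P.astype(np.float32),cv2.DIST_HUBER,0,1e-5,1e-5).ravel(); print(np.degrees(np.arctan2(f[1],f[0])),f); print(pts[::4].round(1).tolist())
E
```

```text
10.21721 [ 0.98414236  0.17738034  0.5389064  -0.12465703]
[[287.5, 100.0], [287.9, 104.0], [286.7, 108.0], [285.6, 112.0], [284.6, 116.0], [283.4, 120.0], [282.3, 124.0], [281.4, 128.0]]
```

Call:
move_arm(
  steps=[
    {"dx":0,"dy":0,"dz":-1.5,"spin":0},
    {"dx":0,"dy":0,"dz":-3.0,"spin":0},
    {"dx":0,"dy":0,"dz":-3.0,"spin":0},
    {"dx":0,"dy":0,"dz":-1.5,"spin":0},
    {"dx":0,"dy":3.5,"dz":0,"spin":0},
    {"dx":0,"dy":4.5,"dz":0,"spin":0},
    {"dx":0,"dy":4.5,"dz":0,"spin":0},
    {"dx":0,"dy":4.5,"dz":0,"spin":0},
    {"dx":0,"dy":4.5,"dz":0,"spin":0},
    {"dx":0,"dy":4.5,"dz":0,"spin":0},
    {"dx":0,"dy":4.0,"dz":0,"spin":0},
    {"dx":0.25,"dy":2.55,"dz":0,"spin":0.04},
  ],
)

```text
time: 6.2
ee_pos: [0.5389, -0.1282, 0.3666]
eef_rot: [0.996, 0.089, -0.0, 0.0]
ft_force: [-0.2, 0.7, -1.9]
width: 0.0257
grip_force: 30.0
```

Call:
move_arm(
  steps=[
    {"dx":0,"dy":0,"dz":2.0,"spin":0},
    {"dx":0,"dy":0,"dz":2.0,"spin":0},
    {"dx":0,"dy":0,"dz":1.0,"spin":0},
    {"dx":0,"dy":0,"dz":0,"spin":0},
    {"dx":0,"dy":0,"dz":0,"spin":0},
    {"dx":0,"dy":0,"dz":0,"spin":0},
  ],
)

```text
time: 6.8
ee_pos: [0.5394, -0.1243, 0.3179]
eef_rot: [0.996, 0.091, 0.001, 0.0]
ft_force: [0.3, -0.6, -1.9]
width: 0.0255
grip_force: 30.0
```

```bash
python3 - <<'E'
from h import *
s,R=yaw(); tip=s["ee_pos"]+R@[0,0,.272]; print(s["ee_pos"],np.degrees(np.arctan2(R[1,0],R[0,0])),R[:,2].round(4),tip.round(4),s["ft_force"])
c=imaging.camera("wrist"); np.savez("w4.npz",**c); print(proj(c,tip))
cv2.imwrite("pics/w4.png",cv2.resize(c["img"][130:300,170:400,::-1],None,fx=3.4,fy=3.4,interpolation=cv2.INTER_CUBIC))
E
```

```text
[ 0.53940002 -0.12428067  0.31789171] 10.431039351006987 [ 1.6e-03 -6.0e-04 -1.0e+00] [ 0.5398 -0.1244  0.0459] [ 0.29168915 -0.59485418 -1.8697024 ]
[[279.61569338 218.81794219]]
```

View pics/w4.png

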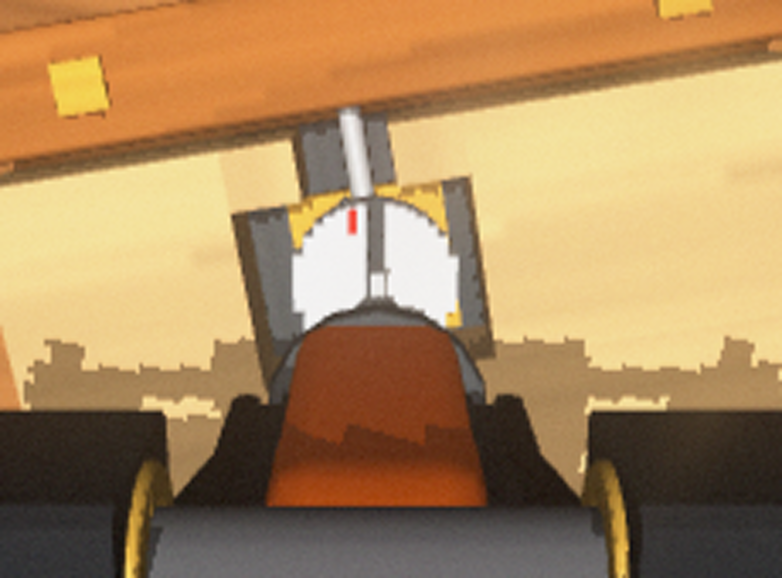

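The crop shows the slot vertical at x≈376, with the blade's front end at (377,285) centred on it and parallel to it. I'll feel down now.

Call:
move_arm(
  steps=[
    {"dx":0,"dy":0,"dz":0.6,"spin":0},
    {"dx":0,"dy":0,"dz":0.5,"spin":0},
    {"dx":0,"dy":0,"dz":0,"spin":0},
    {"dx":0,"dy":0,"dz":0.1,"spin":0},
    {"dx":0,"dy":0,"dz":0,"spin":0},
  ],
)

```text
time: 7.35
ee_pos: [0.5391, -0.1244, 0.3047]
eef_rot: [0.996, 0.091, 0.0, 0.0]
ft_force: [0.7, 0.5, -0.8]
width: 0.026
grip_force: 30.0
```

Call:
move_arm(
  steps=[
    {"dx":0,"dy":0,"dz":0.1,"spin":0},
    {"dx":0,"dy":0,"dz":0.1,"spin":0},
    {"dx":0,"dy":0,"dz":0.1,"spin":0},
    {"dx":0,"dy":0,"dz":0,"spin":0},
    {"dx":0,"dy":0,"dz":0,"spin":0},
  ],
)

```text
time: 7.85
ee_pos: [0.5391, -0.1244, 0.3017]
eef_rot: [0.996, 0.091, -0.0, 0.0]
ft_force: [-0.6, 0.3, -1.7]
width: 0.026
grip_force: 30.0
```

No contact with the tip about 2 mm below the disc's face, so it is in the slot.

Call:
move_arm(
  steps=[
    {"dx":0,"dy":0,"dz":0.1,"spin":0},
    {"dx":0,"dy":0,"dz":0.1,"spin":0},
    {"dx":0,"dy":0,"dz":0,"spin":0},
  ],
)

```text
time: 8.15
ee_pos: [0.539, -0.1244, 0.2996]
eef_rot: [0.996, 0.091, -0.0, -0.0]
ft_force: [-0.5, 0.4, -1.6]
width: 0.0257
grip_force: 30.0
```

Call:
move_arm(
  steps=[
    {"dx":0,"dy":0,"dz":0.1,"spin":0},
    {"dx":0,"dy":0,"dz":0.1,"spin":0},
    {"dx":0,"dy":0,"dz":0,"spin":0},
    {"dx":0,"dy":0,"dz":0,"spin":0},
  ],
)

```text
time: 8.55
ee_pos: [0.5391, -0.1244, 0.2977]
eef_rot: [0.996, 0.091, 0.0, 0.0]
ft_force: [0.1, 0.2, -1.3]
width: 0.0258
grip_force: 30.0
```

```bash
python3 - <<'E'
from h import *
s,R=yaw(); print(s["ee_pos"],s["ft_force"],s["torque"])
c=imaging.camera("wrist"); np.savez("w5.npz",**c)
cv2.imwrite("pics/w5.png",cv2.resize(c["img"][130:300,170:400,::-1],None,fx=3.4,fy=3.4,interpolation=cv2.INTER_CUBIC))
E
```

```text
[ 0.53907111 -0.12440073  0.29772788] [ 0.13923942  0.21221739 -1.32259674] [-0.02197244  0.01139231 -0.00152422]
```

View pics/w5.png

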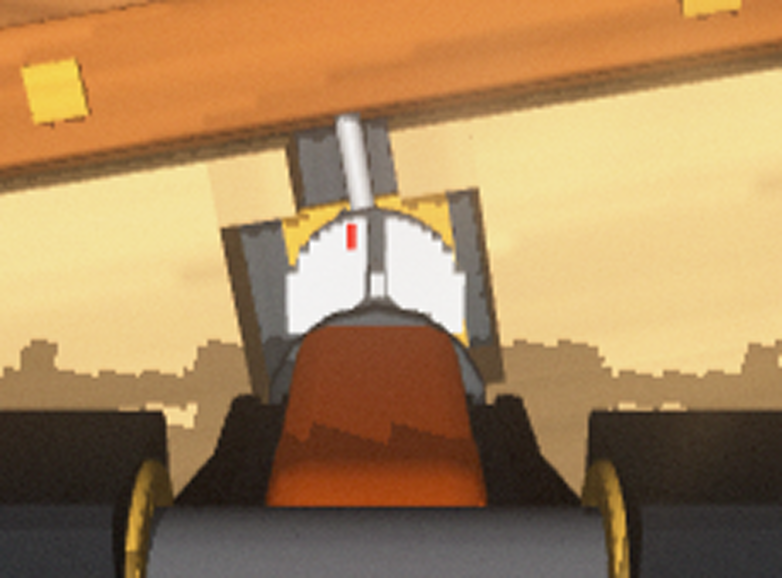

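The blade is seated in the slot and centred on the disc, and the force is near zero. Turning now.

Call:
move_arm(
  steps=[
    {"dx":0,"dy":0,"dz":0,"spin":0.05},
    {"dx":0,"dy":0,"dz":0,"spin":0.05},
    {"dx":0,"dy":0,"dz":0,"spin":0.05},
    {"dx":0,"dy":0,"dz":0,"spin":0.05},
    {"dx":0,"dy":0,"dz":0,"spin":0.05},
    {"dx":0,"dy":0,"dz":0,"spin":0.05},
    {"dx":0,"dy":0,"dz":0,"spin":0},
  ],
)

```text
time: 9.3
ee_pos: [0.5391, -0.124, 0.2978]
eef_rot: [0.998, -0.059, -0.0, -0.0]
ft_force: [0.1, 1.4, -0.7]
width: 0.0257
grip_force: 30.0
```

```bash
python3 - <<'E'
from h import *
s,R=yaw(); print(s["ee_pos"],np.degrees(np.arctan2(R[1,0],R[0,0])),s["ft_force"],s["torque"],s["width"])
E
```

```text
[ 0.53909251 -0.12396542  0.29776766] -6.793242286484329 [ 0.07545111  1.39162095 -0.69301325] [0.69489593 0.03653434 0.04368936] 0.025698727595827496
```

Call:
move_arm(
  steps=[
    {"dx":0,"dy":0,"dz":0,"spin":0.05},
    {"dx":0,"dy":0,"dz":0,"spin":0.05},
    {"dx":0,"dy":0,"dz":0,"spin":0.05},
    {"dx":0,"dy":0,"dz":0,"spin":0.05},
    {"dx":0,"dy":0,"dz":0,"spin":0.05},
    {"dx":0,"dy":0,"dz":0,"spin":0.05},
    {"dx":0,"dy":0,"dz":0,"spin":0},
  ],
)

```text
time: 10.0
ee_pos: [0.5392, -0.1236, 0.2978]
eef_rot: [0.978, -0.207, 0.0, -0.0]
ft_force: [-0.3, 3.4, -0.1]
width: 0.0257
grip_force: 30.0
```

```bash
python3 - <<'E'
from h import *
s,R=yaw(); print(s["ee_pos"],np.degrees(np.arctan2(R[1,0],R[0,0])),s["ft_force"],s["torque"],s["width"])
E
```

```text
[ 0.53919883 -0.12361551  0.29779705] -23.87187001212919 [-0.26244772  3.43080777 -0.08072813] [ 1.34132591 -0.02268298  0.16831319] 0.02573443835924796
```

Call:
move_arm(
  steps=[
    {"dx":-0.03,"dy":-0.07,"dz":0,"spin":0},
    {"dx":0,"dy":0,"dz":0,"spin":0.05},
    {"dx":0,"dy":0,"dz":0,"spin":0.05},
    {"dx":0,"dy":0,"dz":0,"spin":0.05},
    {"dx":0,"dy":0,"dz":0,"spin":0.05},
    {"dx":0,"dy":0,"dz":0,"spin":0},
  ],
)

```text
time: 10.6
ee_pos: [0.5392, -0.1232, 0.2978]
eef_rot: [0.953, -0.304, 0.0, -0.0]
ft_force: [0.8, 4.5, -2.2]
width: 0.026
grip_force: 30.0
```

```bash
python3 - <<'E'
from h import *
s,R=yaw(); print(s["ee_pos"],np.degrees(np.arctan2(R[1,0],R[0,0])),s["ft_force"],s["torque"],s["width"])
E
```

```text
[ 0.53922669 -0.12321263  0.29779104] -35.349209279542926 [ 0.838552    4.45003444 -2.19554203] [ 1.40597894 -0.303634    0.05094931] 0.025976002116344286
```

Call:
move_arm(
  steps=[
    {"dx":-0.04,"dy":-0.05,"dz":0,"spin":0},
    {"dx":0,"dy":0,"dz":0,"spin":0.05},
    {"dx":0,"dy":0,"dz":0,"spin":0.05},
    {"dx":0,"dy":0,"dz":0,"spin":0.05},
    {"dx":0,"dy":0,"dz":0,"spin":0.05},
    {"dx":0,"dy":0,"dz":0,"spin":0},
  ],
)

```text
time: 11.2
ee_pos: [0.5392, -0.1229, 0.2978]
eef_rot: [0.918, -0.397, 0.0, -0.0]
ft_force: [1.6, 3.7, -3.0]
width: 0.0257
grip_force: 30.0
```

```bash
python3 - <<'E'
from h import *
s,R=yaw(); print(s["ee_pos"],np.degrees(np.arctan2(R[1,0],R[0,0])),s["ft_force"],s["torque"],s["width"])
E
```

```text
[ 0.53924596 -0.12287101  0.29783174] -46.82132812121914 [ 1.61957087  3.71653759 -2.99627733] [ 1.30167046 -0.79445027  0.06664083] 0.025659812623478665
```

Call:
move_arm(
  steps=[
    {"dx":-0.02,"dy":-0.03,"dz":0,"spin":0},
    {"dx":0,"dy":0,"dz":0,"spin":0.05},
    {"dx":0,"dy":0,"dz":0,"spin":0.05},
    {"dx":0,"dy":0,"dz":0,"spin":0.05},
    {"dx":0,"dy":0,"dz":0,"spin":0},
  ],
)

```text
time: 11.7
ee_pos: [0.5393, -0.1227, 0.2978]
eef_rot: [0.885, -0.465, 0.0, -0.0]
ft_force: [3.6, 2.9, -3.5]
width: 0.0254
grip_force: 30.0
```

```bash
python3 - <<'E'
from h import *
s,R=yaw(); print(s["ee_pos"],np.degrees(np.arctan2(R[1,0],R[0,0])),s["ft_force"],s["torque"],s["width"])
c=imaging.camera("wrist"); np.savez("w6.npz",**c)
cv2.imwrite("pics/w6.png",cv2.resize(c["img"][60:300,120:440,::-1],None,fx=2.5,fy=2.5,interpolation=cv2.INTER_CUBIC))
E
```

```text
[ 0.53931729 -0.12265935  0.29783916] -55.41832069850863 [ 3.6384327   2.9041736  -3.47060972] [ 1.24605068 -1.07138172  0.09042638] 0.02537532910792242
```

View pics/w6.png

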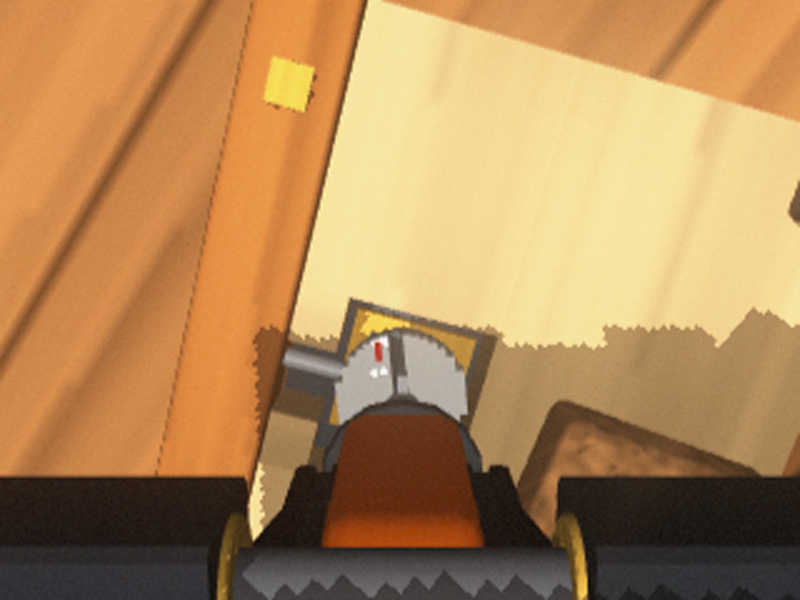

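Picture: the rail lies flush against the board, with only a thin line from (365,20) to (290,320), and the slot has followed the blade. I'll turn slightly more, back off within the free play, and check.

Call:
move_arm(
  steps=[
    {"dx":0,"dy":-0.03,"dz":0,"spin":0.05},
    {"dx":0,"dy":0,"dz":0,"spin":0},
    {"dx":0,"dy":-0.02,"dz":0,"spin":-0.05},
    {"dx":0,"dy":0,"dz":0,"spin":-0.04},
    {"dx":0,"dy":0,"dz":0,"spin":0},
    {"dx":0,"dy":0,"dz":0,"spin":0},
  ],
)

```text
time: 12.35
ee_pos: [0.5393, -0.1227, 0.2978]
eef_rot: [0.894, -0.448, -0.0, 0.0]
ft_force: [1.2, 1.2, -1.9]
width: 0.0256
grip_force: 30.0
```

```bash
python3 - <<'E'
from h import *
s,R=yaw(); print(s["ee_pos"],np.degrees(np.arctan2(R[1,0],R[0,0])),s["ft_force"],s["torque"],s["width"])
E
```

```text
[ 0.53934645 -0.12274479  0.29776141] -53.1860554640186 [ 1.20491573  1.16618493 -1.90080261] [ 0.72969458 -0.21176444  0.04555372] 0.025576316363067068
```

Call:
move_arm(
  steps=[
    {"dx":0,"dy":0,"dz":-0.3,"spin":0},
    {"dx":0,"dy":0,"dz":-0.4,"spin":0},
    {"dx":0,"dy":0,"dz":-0.8,"spin":0},
    {"dx":0,"dy":0,"dz":-1.3,"spin":-0.05},
    {"dx":0,"dy":0,"dz":-1.5,"spin":-0.12},
    {"dx":0,"dy":0,"dz":-1.5,"spin":-0.14},
    {"dx":0,"dy":0,"dz":-1.5,"spin":-0.14},
    {"dx":0,"dy":0,"dz":-0.5,"spin":-0.14},
    {"dx":0,"dy":0,"dz":0,"spin":-0.14},
    {"dx":0,"dy":0,"dz":0,"spin":-0.14},
    {"dx":0,"dy":0,"dz":0,"spin":-0.14},
    {"dx":0,"dy":0,"dz":0,"spin":-0.14},
  ],
)

```text
time: 13.55
ee_pos: [0.5393, -0.1227, 0.3764]
eef_rot: [0.994, 0.113, -0.0, 0.0]
ft_force: [0.2, -0.6, -1.5]
width: 0.0254
grip_force: 30.0
```

Call:
move_arm(
  steps=[
    {"dx":0,"dy":0,"dz":0,"spin":0},
    {"dx":0,"dy":0,"dz":0,"spin":0},
    {"dx":0,"dy":0,"dz":0,"spin":0},
  ],
)

```text
time: 13.85
ee_pos: [0.5395, -0.1225, 0.376]
eef_rot: [0.994, 0.109, 0.0, 0.0]
ft_force: [0.8, 0.0, -0.6]
width: 0.0259
grip_force: 30.0
```

```bash
python3 - <<'E'
from h import *
s,R=yaw(); print(s["ee_pos"],np.degrees(np.arctan2(R[1,0],R[0,0])),s["ft_force"],s["width"])
D=R.T@(np.array([.465,.1925,s["ee_pos"][2]])-s["ee_pos"])*100; print(D)
c=imaging.camera("wrist"); np.savez("w7.npz",**c)
cv2.imwrite("pics/w7.png",cv2.resize(c["img"][60:300,120:440,::-1],None,fx=2.5,fy=2.5,interpolation=cv2.INTER_CUBIC))
E
```

```text
[ 0.53948347 -0.12254138  0.37598924] 12.507381914547558 [ 0.82353992  0.00313684 -0.56232635] 0.02585616004687144
[-4.48877916e-01 -3.23695371e+01 -1.21891077e-02]
```

View pics/w7.png

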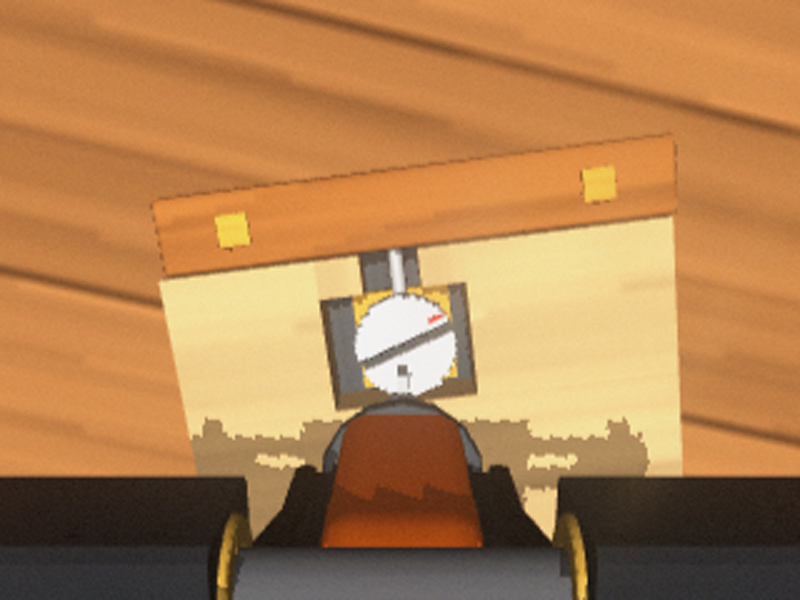

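The picture shows the rail flush with the board along its whole edge and the slot turned to about 1.3 rad. Now to return the driver to its block.

Call:
move_arm(
  steps=[
    {"dx":-0.45,"dy":-3.4,"dz":0,"spin":0},
    {"dx":0,"dy":-4.5,"dz":0,"spin":0},
    {"dx":0,"dy":-4.5,"dz":0,"spin":0},
    {"dx":0,"dy":-4.5,"dz":0,"spin":0},
    {"dx":0,"dy":-4.5,"dz":0,"spin":0},
    {"dx":0,"dy":-4.5,"dz":0,"spin":0},
    {"dx":0,"dy":-4.0,"dz":0,"spin":0},
    {"dx":0,"dy":-2.47,"dz":0,"spin":0},
    {"dx":0,"dy":0,"dz":0,"spin":0},
    {"dx":0,"dy":0,"dz":0,"spin":0},
    {"dx":0,"dy":0,"dz":1.5,"spin":0},
    {"dx":0,"dy":0,"dz":0,"spin":0},
  ],
)

```text
time: 15.1
ee_pos: [0.4639, 0.1907, 0.3584]
eef_rot: [0.994, 0.109, -0.001, 0.001]
ft_force: [0.3, 0.2, -2.3]
width: 0.0258
grip_force: 30.0
```

```bash
python3 - <<'E'
from h import *
s,R=yaw(); print(s["ee_pos"],np.degrees(np.arctan2(R[1,0],R[0,0])),s["ft_force"],s["width"])
D=R.T@(np.array([.465,.1925,.2775])-s["ee_pos"])*100; print(D)
c=imaging.camera("wrist"); np.savez("w8.npz",**c)
cv2.imwrite("pics/w8.png",cv2.resize(c["img"][60:300,120:440,::-1],None,fx=2.5,fy=2.5,interpolation=cv2.INTER_CUBIC))
E
```

```text
[0.46386997 0.19073547 0.3584462 ] 12.560701225165943 [ 0.2712541   0.17164225 -2.26761228] 0.025777962086670537
[ 0.17308707 -0.15363325  8.09402311]
```

View pics/w8.png

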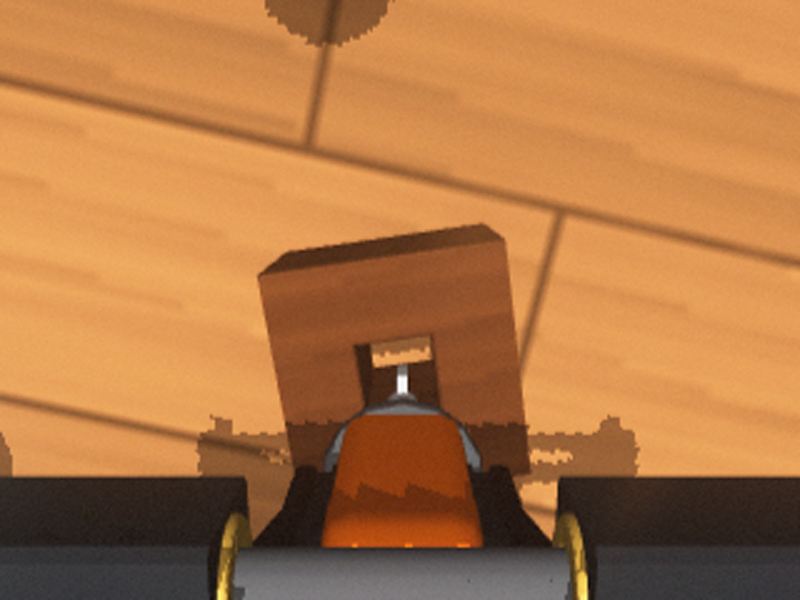

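The blade at (403,380) is above the hole, which spans x 355–438 and starts at y≈340. I'll correct 2 mm and lower.

Call:
move_arm(
  steps=[
    {"dx":0.17,"dy":-0.15,"dz":0,"spin":0},
    {"dx":0,"dy":0,"dz":1.0,"spin":0},
    {"dx":0,"dy":0,"dz":1.5,"spin":0},
    {"dx":0,"dy":0,"dz":1.5,"spin":0},
    {"dx":0,"dy":0,"dz":1.5,"spin":0},
    {"dx":0,"dy":0,"dz":1.2,"spin":0},
    {"dx":0,"dy":0,"dz":0.7,"spin":0},
    {"dx":0,"dy":0,"dz":0,"spin":0},
    {"dx":0,"dy":0,"dz":0.3,"spin":0},
    {"dx":0,"dy":0,"dz":0.2,"spin":0},
    {"dx":0,"dy":0,"dz":0.1,"spin":0},
    {"dx":0,"dy":0,"dz":0,"spin":0},
  ],
)

```text
time: 16.35
ee_pos: [0.4653, 0.1942, 0.2809]
eef_rot: [0.994, 0.111, 0.0, 0.0]
ft_force: [0.8, -0.3, -1.6]
width: 0.0257
grip_force: 30.0
```

Call:
move_arm(
  steps=[
    {"dx":-0.06,"dy":0.16,"dz":0,"spin":0},
    {"dx":0,"dy":0,"dz":0.2,"spin":0},
    {"dx":0,"dy":0,"dz":0.1,"spin":0},
    {"dx":0,"dy":0,"dz":0.05,"spin":0},
    {"dx":0,"dy":0,"dz":0,"spin":0},
    {"dx":0,"dy":0,"dz":0,"spin":0},
    {"dx":0,"dy":0,"dz":0,"spin":0},
  ],
)

```text
time: 17.05
ee_pos: [0.465, 0.1925, 0.2773]
eef_rot: [0.994, 0.111, 0.0, 0.0]
ft_force: [0.2, 0.7, -1.7]
width: 0.0257
grip_force: 30.0
```

Still 0.6 mm above its seat, so lower that amount and release.

Call:
move_arm(
  steps=[
    {"dx":0,"dy":0,"dz":0.05,"spin":0},
    {"dx":0,"dy":0,"dz":0,"spin":0},
    {"dx":0,"dy":0,"dz":0,"spin":0},
  ],
)

```text
time: 17.35
ee_pos: [0.465, 0.1925, 0.2767]
eef_rot: [0.994, 0.111, 0.0, 0.0]
ft_force: [0.7, 0.5, -1.4]
width: 0.0261
grip_force: 30.0
```

Call:
move_arm(
  steps=[
    {"dx":0,"dy":0,"dz":0,"spin":0},
    {"dx":0,"dy":0,"dz":0,"spin":0},
    {"dx":0,"dy":0,"dz":0,"spin":0},
    {"dx":0,"dy":0,"dz":0,"spin":0},
    {"dx":0,"dy":0,"dz":0,"spin":0},
    {"dx":0,"dy":0,"dz":0,"spin":0},
    {"dx":0,"dy":0,"dz":0,"spin":0},
    {"dx":0,"dy":0,"dz":0,"spin":0},
  ],
  claw=8.0,
)

```text
time: 18.15
ee_pos: [0.465, 0.1925, 0.2767]
eef_rot: [0.994, 0.111, 0.0, 0.0]
ft_force: [-0.5, -0.1, 0.3]
width: 0.0779
grip_force: 0.0
```

Call:
move_arm(
  steps=[
    {"dx":0,"dy":0,"dz":-1,"spin":0},
    {"dx":0,"dy":0,"dz":-3,"spin":0},
    {"dx":0,"dy":0,"dz":-4,"spin":0},
    {"dx":0,"dy":0,"dz":-4,"spin":0},
    {"dx":-3,"dy":0,"dz":-2,"spin":0},
    {"dx":-4,"dy":0,"dz":0,"spin":0},
    {"dx":-3,"dy":0,"dz":0,"spin":0},
    {"dx":0,"dy":0,"dz":0,"spin":0},
    {"dx":0,"dy":0,"dz":0,"spin":0},
  ],
)

```text
time: 19.05
ee_pos: [0.3672, 0.1707, 0.4176]
eef_rot: [0.994, 0.111, 0.001, 0.001]
ft_force: [-0.3, -0.8, -0.2]
width: 0.08
grip_force: 0.0
```

```bash
python3 - <<'E'
from h import *
s,R=yaw(); print(s["ee_pos"],s["ft_force"],s["width"])
c=imaging.camera("wrist"); d=imaging.camera("side")["img"]
cv2.imwrite("pics/end.png",np.vstack([c["img"][:300,:,::-1],d[140:420,:,::-1]]))
E
```

```text
[0.36721213 0.17069436 0.41761236] [-0.31287717 -0.79569938 -0.17883519] 0.08004297024165594
```

View pics/end.png

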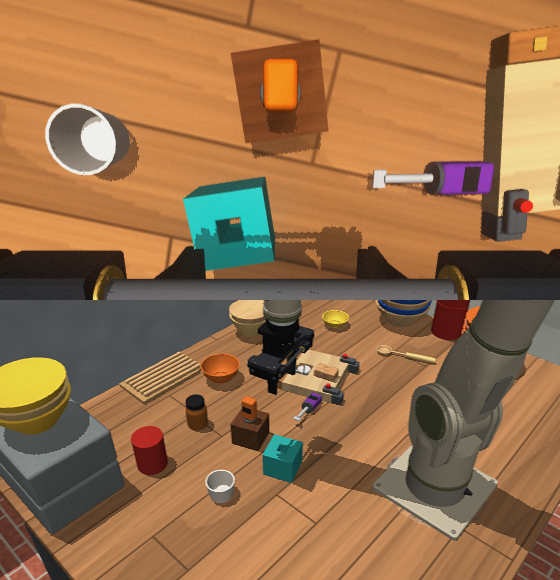

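The driver hangs upright in its block. The purple look-alike lies on the table; it was already down in the picture at 1.4 s, before the arm came near it. Nothing else has moved, so I'm handing in.

```bash
python3 -c "
from bench import job
print(job.close_job())"
```

```text
the job is handed in; nothing more can be done
None
```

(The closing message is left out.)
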